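# Turn the ball dish to face the ballast wagon

## Robot

A 6-joint arm with a two-finger parallel gripper is mounted at the origin on the work surface. World frame = base frame: x ahead of the robot, y to its left, z up, the work surface at z = 0. Lengths are in m, angles in degrees, forces in N, time in s.
With the tool pointing down it reaches from about 0.35 to 0.875 m from the base axis. Payload 4.2 kg.
Tool frame: the origin (TCP) lies at the very end of the fingers, on their centre line; the grasp point (between the pads) lies 19 mm behind it; z points along the fingers, y is the direction in which the jaws open and shut (so a half turn about z gives the same grasp; the last joint's range is limited). The gripper opens to 87 mm and grips with 3 to 60 N. Pads are 19 mm wide; open, the fingers measure 117 mm over their backs; the gripper's body (75 mm by 190 mm) begins 51 mm behind the grasp point.
Start: joints at [-61.902, 22.042, 0.453, 0, -68.411, -14.817], TCP at [0.144, -0.608, 0.223] pointing down, gripper open.
Joint ranges: [-179.83, 179.83], [-69.29, 118.12], [-61.27, 80.66], [-181.25, 117.63], [-171.15, -9.14], [-177.46, 177.46]. Speed limits (degrees/s): [159.86, 159.86, 180, 180, 180, 180].

## Interface

Orientations are given as a 3x3 rotation matrix whose columns are the frame's x, y, z axes.
In Python, from station import r, imaging gives the robot as it stands. The module is installed in compiled form; this text tells all that it offers.
- The arm moves only by the tool move_arm, never from a script. Its argument "motion" is one flat list of numbers, 7 for each row, row after row: the shift along the tool's x, y, z in units of 40 mm (1.0 is 40 mm), then the turn, a rotation vector about the tool's x, y, z in units of 5 degrees (1.0 is 5 degrees), then the gripper's target within -1 to 1 (shut at 1, half-way at 0, fully open at -1). In form: [dx, dy, dz, wx, wy, wz, gripper, dx, dy, dz, wx, wy, wz, gripper, ...]. A call has 1 to 20 rows; each row is the pose to reach, as a shift and turn from the pose measured when the call began, along the tool's axes at that moment; what a row does not reach only later rows make up. A row lasts 1/12 s, in which the tool goes at most 41.7 mm and 7.16 degrees, less where a joint would pass 70% of its speed; a pose out of reach is approached as far as the arm can. A call with a gripper value outside its range is refused whole. The fingers move at their own pace and stop on an object; the grip force is fixed at half the most. Time passes only in rows, so rows that repeat a pose let the fingers close. It gives the time, the measured TCP pose, the force and the opening at its end, in the units of the state.
- r.sense(): the state, without advancing time (a new reading comes with each control period).
- imaging.capture(name): name is "scene" or "top" or "wrist"; returns the picture (420x560x3 uint8, blue, green, red); there is no depth.
- imaging.camera_params(name): a dict with "intrinsics" (3x3 intrinsics, pixels), "world_from_camera" (4x4, takes a point from camera to world coordinates). Camera axes: x right, y down, z forward; pixel columns grow to the right and rows downward; lengths in m; the calibration is good to about 2 mm. The wrist camera is an equidistant fisheye: a pixel r from the principal point sees the ray r / f radians off the axis. A picture is of the moment at which its call begins: read the wrist's pose just before it. camera_params takes no time and is no camera call; for the wrist camera it gives the pose at the moment of the call.
- r.finish_job(): hands the job in, once; it reports no verdict.
The state is a dict: "time_s": time; "joints": joint angles; "joint_velocities": joint speeds; "effort": joint torques, N m; "tcp_pos": TCP position; "ee_rot": TCP orientation; "wrist_force": force on the tool from outside, world axes, zero at the start; "moment": the same for the moment, N m; "gripper_width": opening from 0.0 (shut) to 1.0 (fully open).
Only numpy, scipy, OpenCV 4.12 (cv2) and the standard library are available. Lean on these libraries where they do the work, as an engineer would, in place of code of your own. Each camera call takes 0.05 s, during which the arm holds its last target.

## Task

A blue dish with a loose steel weight ball in its middle rests on the cork pad between two tracks; a yellow ballast wagon stands on one side and an orange crane car on the other. Take the dish by its overhead handle bar and lift it straight up by about 10 cm, then, still over the pad, turn it a quarter turn towards the side of the ballast wagon so that its red spout faces the middle of that wagon, keeping the dish level and the ball in its middle all the time. Finish while still holding the dish up there, level and still, and leave the wagons and everything else around undisturbed.

Things in the scene. Friction and masses are not known exactly. Their poses are not given: they have to be found in the camera images.
- dish: Loose blue dish, 154 mm across and 26 mm high at the rim, 0.25 to 0.4 kg, with a shallow conical hollow (slope 6 degrees out to 35 mm from the centre, then 14 degrees, lowest point in the middle 8 mm above the underside). Origin: centre of its underside; z up; +x points along its red spout (tip 98 mm out). At the start the spout points roughly away from the robot. A steel post on either side (at y = -77 and +77 mm) carries a black straight handle bar over the middle.
- grip (a point): Centre of the dish's black handle bar, 90 mm above the dish's underside, straight over its centre. The bar runs along the dish's y axis; it is 12 mm wide (along the dish's x), 14 mm high and about 150 mm long between the posts. Grip across its width from above; under it there are 50 mm of free air down to the ball.
- spout (a point): Tip of the dish's red spout, 98 mm from the dish's centre along its +x, 27 mm above its underside.
- ball_center (a point): Centre of the loose polished steel ball, 20 mm in diameter, 33 g, lying in the middle of the dish.
- pad (a point): Centre of the top of the round cork pad (90 mm across, 11 mm above the table) in the middle of the fixed grey loading board (190 x 400 x 8 mm), on which the dish stands at the start. x and y axes as the board's: the board's long side is y, and its two short tracks run along x, 160 mm to either side of the pad's centre.
- ballast_wagon: Loose yellow open-topped ballast wagon, 120 x 38 x 50 mm, its length along the track; on the left or the right track. Origin: centre of its underside on the rails.
- crane_car: Loose orange crane car, 120 x 37 x 75 mm, on the other track, its length along the track. Origin: centre of its underside on the rails. Bystander.
- coach: Loose green coach, 260 x 34 x 53 mm, in the lower level of the white rack on the left. Origin: centre of its underside. Bystander.
- locomotive: Loose grey locomotive, 180 x 34 x 83 mm with pantograph, on top of the white rack (320 x 160 x 116 mm) on the left. Origin: centre of its underside. Bystander.
- pot: Loose white ceramic mug-shaped pot with a blue clip lid, 84 mm across, 91 mm high, behind the board. Origin: centre of its underside. Bystander.
- screwdriver: Loose screwdriver, 160 mm long, lying behind the board. Bystander.
Things that resemble listed ones, but are neither listed nor needed, are in the scene too. Of the things that look like the ballast_wagon, the middle-sized one is meant.

How it is judged:
By the outcome, as a careful person would: the job done as asked, in the order asked, and still so for the second after the job is handed in, while the arm keeps its last pose, push and grip.
It also fails if it takes over 38 s, if anything falls off the work surface, if the arm or the gripper's body presses on something with over 40 N, if the wrist force passes 120 N, or if a joint passes its speed limit or range.

## Working session

There is one attempt and no reset: what is moved stays moved. The work goes in short steps, Python scripts to look and compute and a tool call to move; the robot and the scene stay as the last step left them, time stands still between calls to the robot, and variables do not carry over. Pictures are saved under pics/ and viewed, and the job is handed in when it is done.

Besides the shell and the picture viewer there is one more tool, called after "Call:" by a JSON object that holds its "method" and its "body", one argument or row to a line. move_arm: Moves the arm, as the interface text tells. Its arguments: {"type":"object","properties":{"motion":{"type":"array","items":{"type":"number"}}},"required":["motion"]}

```bash
mkdir -p pics; python3 - <<'E'
from station import r, imaging
import cv2,json
for n in("scene","top","wrist"):
    p=imaging.camera_params(n); print(n,p["intrinsics"],p["world_from_camera"])
    cv2.imwrite(f"pics/{n}0.png",imaging.capture(n))
print(r.sense())
E
```

```text
scene [[413.27245382   0.         277.85101405]
 [  0.         413.27245382 211.34014061]
 [  0.           0.           1.        ]] [[-0.87845988  0.2537193  -0.40488858  0.97276536]
 [ 0.47742355  0.50041918 -0.72225162  0.88436554]
 [ 0.01936484 -0.82777241 -0.56072974  0.62492169]
 [ 0.          0.          0.          1.        ]]
top [[415.01136131   0.         278.06510537]
 [  0.         415.01136131 210.96389452]
 [  0.           0.           1.        ]] [[ 0.01622472 -0.9944377   0.10406932  0.49085378]
 [-0.99959368 -0.01857173 -0.02162304  0.21315432]
 [ 0.02343552 -0.10367621 -0.99433496  1.16119761]
 [ 0.          0.          0.          1.        ]]
wrist [[325.1922621    0.         281.74956358]
 [  0.         325.1922621  208.77446357]
 [  0.           0.           1.        ]] [[-0.2301455   0.92761626  0.29421271  0.06205756]
 [ 0.97315401  0.21872872  0.07161721 -0.62691408]
 [ 0.00208052  0.30279665 -0.95305291  0.3829752 ]
 [ 0.          0.          0.          1.        ]]
{'time_s': 0.15, 'joints': array([-6.19014832e+01,  2.20789347e+01,  3.98818814e-01, -2.03175999e-02,
       -6.84099748e+01, -1.48171595e+01]), 'joint_velocities': array([ 0.01253907, -0.1720742 ,  0.23583124,  0.01691877,  0.04484378,
        0.03651893]), 'effort': array([-4.75359448e-04, -3.91052699e+01,  1.87586957e+01,  4.22230527e+00,
        1.23317231e-02, -1.49974785e-04]), 'tcp_pos': array([ 0.14350466, -0.60784854,  0.2217367 ]), 'ee_rot': array([[-9.73283682e-01, -2.29605469e-01, -4.49695449e-04],
       [-2.29605894e-01,  9.73282464e-01,  1.54233684e-03],
       [ 8.35517216e-05,  1.60438400e-03, -9.99998709e-01]]), 'wrist_force': array([ 0.14577973,  0.23937167, -0.66826824]), 'moment': array([0.00140144, 0.03264918, 0.02311816]), 'gripper_width': 1.001566919511522}
```

View pics/top0.png

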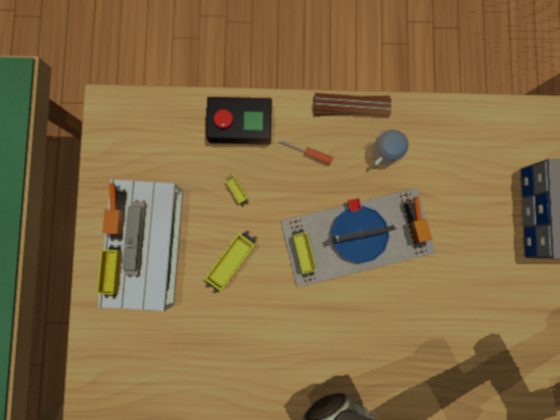

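View pics/scene0.png

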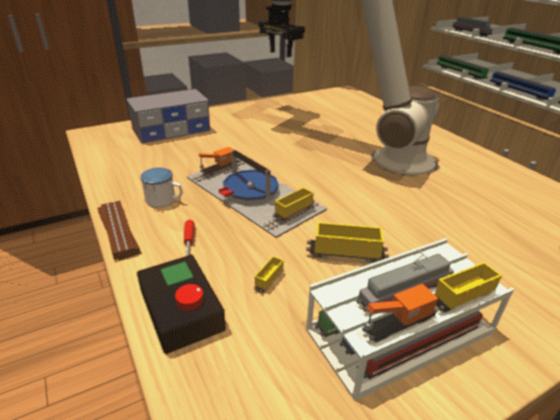

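View pics/wrist0.png

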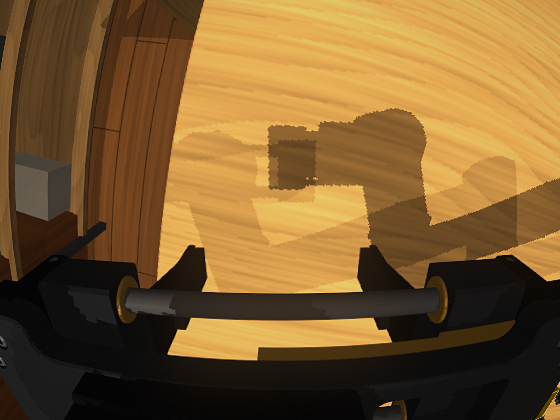

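```bash
python3 - <<'E'
import cv2
im=cv2.imread("pics/top0.png")
c=im[180:295,275:440]
cv2.imwrite("pics/c0.png",cv2.resize(c,None,fx=4.8,fy=4.8,interpolation=cv2.INTER_CUBIC))
im=cv2.imread("pics/scene0.png")
c=im[135:245,180:335]
cv2.imwrite("pics/c1.png",cv2.resize(c,None,fx=5,fy=5,interpolation=cv2.INTER_CUBIC))
E
```

```text
(no output)
```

View pics/c0.png

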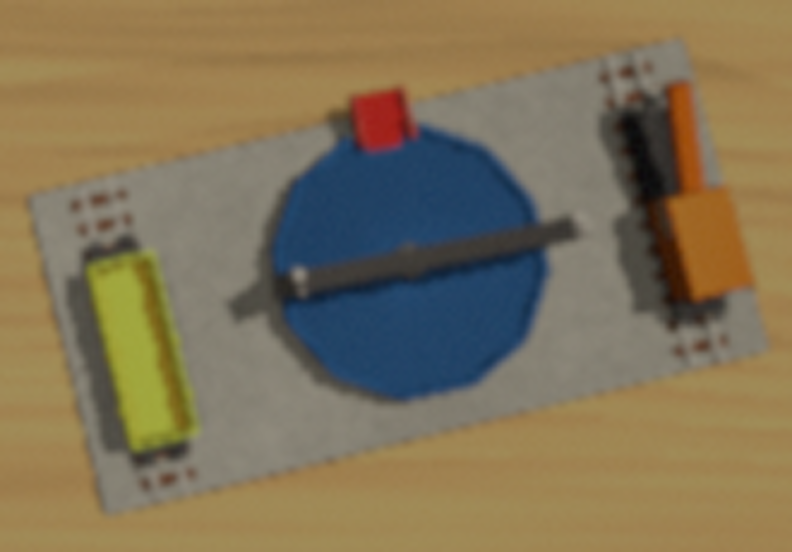

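View pics/c1.png

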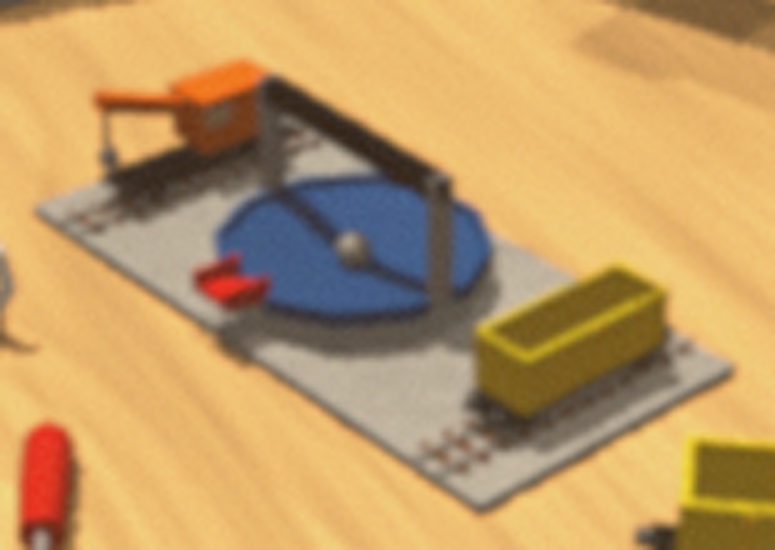

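```bash
cat > h.py <<'E'
import numpy as np
from station import r, imaging
def ray(name,u,v,z):
    p=imaging.camera_params(name);K=p["intrinsics"];T=p["world_from_camera"]
    d=T[:3,:3]@np.linalg.solve(K,[u,v,1]); o=T[:3,3]
    return o+d*(z-o[2])/d[2]
def proj(name,P):
    p=imaging.camera_params(name);T=p["world_from_camera"]
    c=T[:3,:3].T@(np.array(P)-T[:3,3]);q=p["intrinsics"]@c;return q[:2]/q[2]
E
python3 - <<'E'
from h import *
np.set_printoptions(precision=4,suppress=True)
T=lambda X,Y,z: ray("top",275+(X+.5)/4.8-.5,180+(Y+.5)/4.8-.5,z)
S=lambda X,Y,z: ray("scene",180+(X+.5)/5-.5,135+(Y+.5)/5-.5,z)
b=[T(*c,.008) for c in[(30,197),(683,40),(768,350),(107,512)]]
bs=[S(*c,.008) for c in[(38,210),(733,372),(485,508)]]
print("board",b,np.mean(b,0)); print("scene corners (FR,NL,FL)",bs, (bs[0]+bs[1])/2)
ang=lambda d:np.degrees(np.arctan2(d[1],d[0]))
print("board ang",ang(b[0]-b[3]),ang(b[1]-b[2]),ang(b[0]-b[1])-90,ang(b[3]-b[2])-90)
w=[T(*c,.063) for c in[(86,262),(155,250),(197,432),(130,447)]]
print("wagon",w,np.mean(w,0),ang(w[0]-w[3]),ang(w[1]-w[2]),[np.linalg.norm(w[i]-w[(i+1)%4]) for i in range(4)])
w=[S(*c,.063) for c in[(478,338),(530,358),(665,288),(618,266)]]
print("wagon scene",np.mean(w,0),[np.linalg.norm(w[i]-w[(i+1)%4]) for i in range(4)])
l=T(292,282,.108);rr=T(580,226,.108);print("bar",l,rr,(l+rr)/2,np.linalg.norm(l-rr),ang(l-rr)-90)
l=S(437,182,.108);rr=S(270,80,.108);print("bar scene",l,rr,(l+rr)/2,np.linalg.norm(l-rr),ang(l-rr)-90)
print("spout",T(380,92,.038), "ball scene",S(350,247,.029))
print("dish rim l/r/bottom", T(272,262,.037),T(548,262,.037),T(410,402,.037))
E
```

```text
board [array([0.5846, 0.1799, 0.008 ]), array([ 0.6845, -0.2042,  0.008 ]), array([ 0.5031, -0.2506,  0.008 ]), array([0.4047, 0.133 , 0.008 ])] [ 0.5442 -0.0355  0.008 ]
scene corners (FR,NL,FL) [array([ 0.682 , -0.1979,  0.008 ]), array([0.4056, 0.1388, 0.008 ]), array([0.5818, 0.1836, 0.008 ])] [ 0.5438 -0.0295  0.008 ]
board ang 14.600926343656896 14.350615139186953 14.582262513305494 14.396713999388908
wagon [array([0.5447, 0.15  , 0.063 ]), array([0.552 , 0.1119, 0.063 ]), array([0.4527, 0.088 , 0.063 ]), array([0.444 , 0.1246, 0.063 ])] [0.4983 0.1186 0.063 ] 14.134972496559792 13.556034337529775 [np.float64(0.038763302208813404), np.float64(0.1021131553513249), np.float64(0.03767101897275433), np.float64(0.10381244253308367)]
wagon scene [0.4975 0.1219 0.063 ] [np.float64(0.031149930465594236), np.float64(0.09907901579066165), np.float64(0.031896330800895364), np.float64(0.10364810815269966)]
bar [0.5338 0.0432 0.108 ] [ 0.5662 -0.1108  0.108 ] [ 0.55   -0.0338  0.108 ] 0.15739558262930628 11.899771883063224
bar scene [0.5353 0.0412 0.108 ] [ 0.5648 -0.108   0.108 ] [ 0.5501 -0.0334  0.108 ] 0.15215846295728983 11.197461886718088
spout [ 0.6459 -0.0183  0.038 ] ball scene [ 0.548  -0.0413  0.029 ]
dish rim l/r/bottom [0.5478 0.0431 0.037 ] [ 0.5505 -0.1141  0.037 ] [ 0.4704 -0.035   0.037 ]
```

Call:
{"method": "move_arm", "body": {
  "motion": [-3,2.6,-0.75,0,0,-4,-1,-6,5.3,-0.75,0,0,-8,-1,-9,8,-0.75,0,0,-12,-1,-12,10.6,-0.75,0,0,-16,-1,-13.15,11.64,-0.75,0,0,-17.5,-1,-13.15,11.64,-0.75,0,0,-17.5,-1,-13.15,11.64,-0.75,0,0,-17.5,-1,-13.15,11.64,-0.75,0,0,-17.5,-1,-13.15,11.64,-0.75,0,0,-17.5,-1,-13.15,11.64,-0.75,0,0,-17.5,-1,-13.15,11.64,-0.75,0,0,-17.5,-1,-13.15,11.64,-0.75,0,0,-17.5,-1,-13.15,11.64,-0.75,0,0,-17.5,-1,-13.15,11.64,-0.75,0,0,-17.5,-1,-13.15,11.64,-0.75,0,0,-17.5,-1,-13.15,11.64,-0.75,0,0,-17.5,-1,-13.15,11.64,-0.75,0,0,-17.5,-1,-13.15,11.64,-0.75,0,0,-17.5,-1,-13.15,11.64,-0.75,0,0,-17.5,-1,-13.15,11.64,-0.75,0,0,-17.5,-1]
}}

```text
time_s: 1.82
tcp_pos: [0.548, -0.0339, 0.2519]
ee_rot: [[0.187, -0.982, -0.002], [-0.982, -0.187, 0.001], [-0.002, 0.002, -1.0]]
wrist_force: [0.1, -0.6, 0.3]
gripper_width: 1.001
```

```bash
python3 - <<'E'
from h import *
import cv2
s=r.sense();print(s["joints"],s["tcp_pos"],s["ee_rot"]);p=imaging.camera_params("wrist")
print(p["world_from_camera"])
im=imaging.capture("wrist");cv2.imwrite("pics/w1.png",im)
np.savez("w1",T=p["world_from_camera"],K=p["intrinsics"])
E
```

```text
[ 13.31386719  13.54777042  -7.45220966  -0.11284286 -69.09512465
  -2.48059312] [ 0.54804026 -0.03394252  0.25186729] [[ 0.18725817 -0.98230862 -0.00203833]
 [-0.98230915 -0.1872612   0.00140829]
 [-0.00176507  0.00173856 -0.99999693]]
[[-0.98219508 -0.17859015 -0.05829558  0.56385895]
 [-0.1878598   0.93572066  0.29855576 -0.11593537]
 [ 0.00122926  0.30419139 -0.95261014  0.41311182]
 [ 0.          0.          0.          1.        ]]
```

View pics/w1.png

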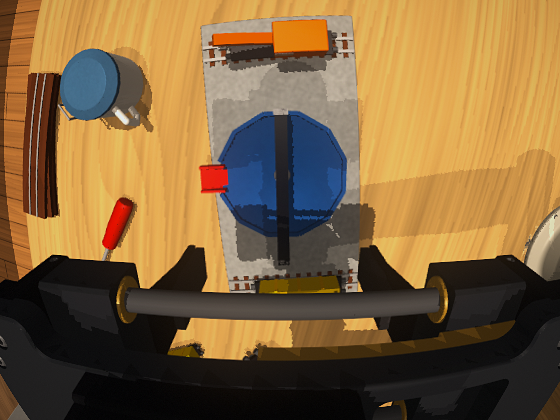

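```bash
cat >> h.py <<'E'
def wray(f,u,v,z):
    d=np.load(f);K=d["K"];T=d["T"]
    x=(u-K[0,2])/K[0,0];y=(v-K[1,2])/K[1,1];t=np.hypot(x,y)
    q=T[:3,:3]@np.array([np.sin(t)*x/t,np.sin(t)*y/t,np.cos(t)]);o=T[:3,3]
    return o+q*(z-o[2])/q[2]
E
python3 - <<'E'
import cv2
im=cv2.imread("pics/w1.png")
cv2.imwrite("pics/w1c.png",cv2.resize(im[100:300,190:370],None,fx=3,fy=3,interpolation=cv2.INTER_CUBIC))
E
```

```text
(no output)
```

View pics/w1c.png

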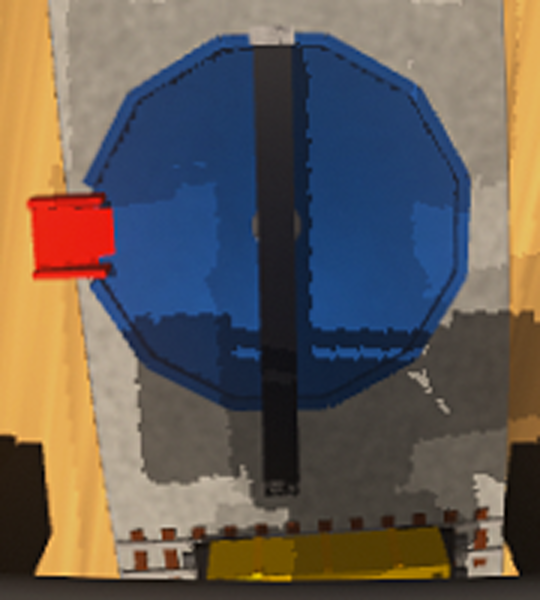

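```bash
python3 - <<'E'
from h import *
np.set_printoptions(precision=4,suppress=True)
W=lambda X,Y,z: wray("w1.npz",190+(X+.5)/3-.5,100+(Y+.5)/3-.5,z)
ang=lambda d:np.degrees(np.arctan2(d[1],d[0]))
a=W(274,46,.108);b=W(281.5,482,.108);b2=W(281.5,494,.108)
print(a,b,b2,(a+b)/2,ang(b-a)-90,np.linalg.norm(a-b),np.linalg.norm(a-b2))
s=W(30,237,.036);print("spout",s,"ball",W(276,223,.029))
print("rim",W(86,235,.037),W(470,230,.037),W(285,35,.037),W(285,410,.037))
print("wagon far/near corners top z.063",W(210,542,.063),W(442,530,.063))
print("board edge corners?",W(63,100,.008),W(510,180,.008))
E
```

```text
[ 0.563  -0.1097  0.108 ] [0.5327 0.035  0.108 ] [0.5318 0.0396 0.108 ] [ 0.5479 -0.0373  0.108 ] 11.80729565141641 0.14778079054774998 0.15252017732286346
spout [ 0.6456 -0.0167  0.036 ] ball [ 0.5487 -0.0387  0.029 ]
rim [ 0.6226 -0.0218  0.037 ] [ 0.4726 -0.0525  0.037 ] [ 0.5595 -0.1132  0.037 ] [0.5305 0.0368 0.037 ]
wagon far/near corners top z.063 [0.5518 0.0903 0.063 ] [0.4584 0.0675 0.063 ]
board edge corners? [ 0.6456 -0.0704  0.008 ] [ 0.4534 -0.0725  0.008 ]
```

Call:
{"method": "move_arm", "body": {
  "motion": [0.04,0,0.4,0,0,-0.16,-1,0.04,0,0.9,0,0,-0.16,-1,0.04,0,1.4,0,0,-0.16,-1,0.04,0,1.9,0,0,-0.16,-1,0.04,0,2.4,0,0,-0.16,-1,0.04,0,2.8,0,0,-0.16,-1,0.04,0,3.0,0,0,-0.16,-1,0.04,0,3.0,0,0,-0.16,-1]
}}

```text
time_s: 2.53
tcp_pos: [0.5462, -0.0372, 0.1306]
ee_rot: [[0.198, -0.98, -0.005], [-0.98, -0.198, 0.001], [-0.002, 0.005, -1.0]]
wrist_force: [-0.6, 0.2, 0.4]
gripper_width: 1.003
```

```bash
python3 - <<'E'
from h import *
import cv2
s=r.sense();print(s["time_s"],s["tcp_pos"],s["ee_rot"],s["wrist_force"]);p=imaging.camera_params("wrist")
im=imaging.capture("wrist");cv2.imwrite("pics/w2.png",im)
np.savez("w2",T=p["world_from_camera"],K=p["intrinsics"])
E
```

```text
2.5333 [ 0.54616333 -0.03717477  0.13056242] [[ 1.98109899e-01 -9.80164411e-01 -5.49500835e-03]
 [-9.80177835e-01 -1.98117651e-01  8.98950321e-04]
 [-1.96977726e-03  5.20799443e-03 -9.99984498e-01]] [-0.6164541   0.17987803  0.36703799]
```

View pics/w2.png

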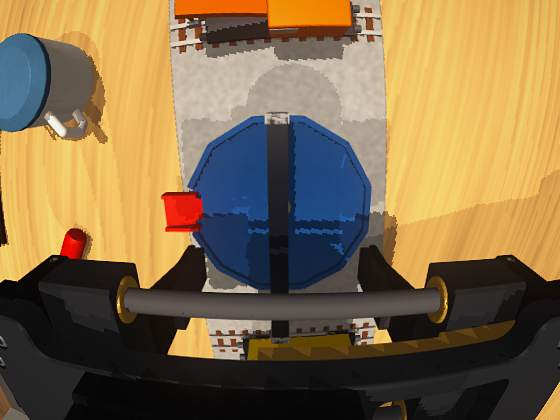

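```bash
python3 - <<'E'
from h import *
np.set_printoptions(precision=4,suppress=True)
W=lambda X,Y,z: wray("w2.npz",X,Y,z)
ang=lambda d:np.degrees(np.arctan2(d[1],d[0]))
a=W(278,124,.108);b=W(280.5,336,.108)
print(a,b,(a+b)/2,ang(b-a)-90,np.linalg.norm(a-b))
print("bar center lines",W(277.5,180,.108),W(279,250,.108))
print("spout",W(164,212,.036),"ball",W(284,207,.029))
d=np.load("w2.npz");print(d["T"])
import cv2
im=cv2.imread("pics/w2.png")
cv2.imwrite("pics/w2c.png",cv2.resize(im[100:360,190:370],None,fx=2.2,fy=2.2))
E
```

```text
[ 0.5629 -0.1099  0.108 ] [0.5327 0.033  0.108 ] [ 0.5478 -0.0385  0.108 ] 11.931261722220995 0.14604456530464144
bar center lines [ 0.5568 -0.0782  0.108 ] [ 0.5473 -0.0348  0.108 ]
spout [ 0.6453 -0.0161  0.036 ] ball [ 0.544  -0.0388  0.029 ]
[[-0.98   -0.1879 -0.0648  0.5635]
 [-0.1987  0.9338  0.2974 -0.1189]
 [ 0.0047  0.3044 -0.9525  0.2918]
 [ 0.      0.      0.      1.    ]]
```

View pics/w2c.png

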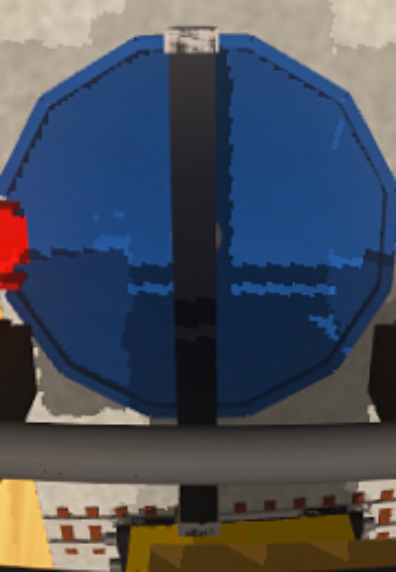

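Call:
{"method": "move_arm", "body": {
  "motion": [-0.02,-0.04,0.3,0.06,0.02,0,-1,-0.02,-0.04,0.6,0.06,0.02,0,-1,-0.02,-0.04,0.9,0.06,0.02,0,-1,-0.02,-0.04,1.1,0.06,0.02,0,-1,-0.02,-0.04,1.2,0.06,0.02,0,-1,-0.02,-0.04,1.2,0.06,0.02,0,-1,-0.02,-0.04,1.2,0.06,0.02,0,-1]
}}

```text
time_s: 3.17
tcp_pos: [0.5492, -0.0358, 0.0848]
ee_rot: [[0.199, -0.98, 0.004], [-0.98, -0.199, 0.0], [0.001, -0.004, -1.0]]
wrist_force: [0.6, -0.9, 0.3]
gripper_width: 0.998
```

Call:
{"method": "move_arm", "body": {
  "motion": [0,0,0.05,0,0,0,-1,0,0,0.05,0,0,0,-1,0,0,0.05,0,0,0,-1,0,0,0.05,0,0,0,-1,0,0,0.05,0,0,0,-1]
}}

```text
time_s: 3.58
tcp_pos: [0.5493, -0.0358, 0.083]
ee_rot: [[0.199, -0.98, 0.004], [-0.98, -0.199, 0.0], [0.001, -0.004, -1.0]]
wrist_force: [0.0, 0.8, -0.1]
gripper_width: 1.0
```

Call:
{"method": "move_arm", "body": {
  "motion": [0,0.04,0.02,-0.04,0,0,-1,0,0.04,0.02,-0.04,0,0,-1,0,0.04,0.02,-0.04,0,0,-1,0,0.04,0.02,-0.04,0,0,-0.6,0,0.04,0.02,-0.04,0,0,-0.3,0,0.04,0.02,-0.04,0,0,0,0,0.04,0.02,-0.04,0,0,0.2,0,0.04,0.02,-0.04,0,0,0.3,0,0.04,0.02,-0.04,0,0,0.4,0,0.04,0.02,-0.04,0,0,0.5,0,0.04,0.02,-0.04,0,0,0.5]
}}

```text
time_s: 4.5
tcp_pos: [0.5477, -0.0361, 0.0821]
ee_rot: [[0.199, -0.98, 0.001], [-0.98, -0.199, -0.0], [0.001, -0.001, -1.0]]
wrist_force: [-0.1, -0.7, 0.3]
gripper_width: 0.473
```

```bash
python3 - <<'E'
from h import *
import cv2
s=r.sense();print(s["time_s"],s["tcp_pos"],s["ee_rot"],s["wrist_force"],s["gripper_width"])
im=imaging.capture("wrist");cv2.imwrite("pics/w3.png",im)
E
```

```text
4.5 [ 0.54772993 -0.03611155  0.08213541] [[ 1.99084025e-01 -9.79981880e-01  1.03234969e-03]
 [-9.79982243e-01 -1.99084518e-01 -3.97794537e-04]
 [ 5.95356279e-04 -9.32489832e-04 -9.99999388e-01]] [-0.11158484 -0.69104005  0.302313  ] 0.47284033160073585
```

View pics/w3.png

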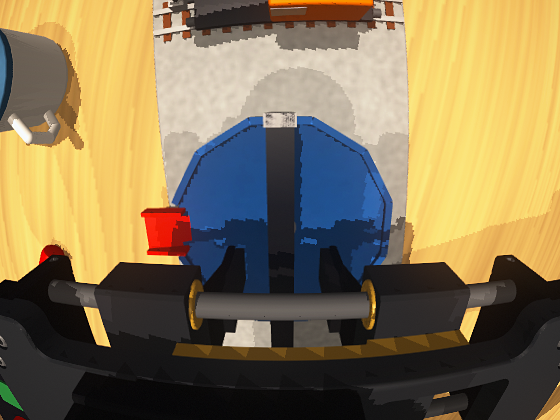

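Call:
{"method": "move_arm", "body": {
  "motion": [0,0,0,0,0,0,0.58,0,0,0,0,0,0,0.62,0,0,0,0,0,0,0.65,0,0,0,0,0,0,0.67,0,0,0,0,0,0,0.69,0,0,0,0,0,0,0.7,0,0,0,0,0,0,0.71,0,0,0,0,0,0,0.72,0,0,0,0,0,0,0.73,0,0,0,0,0,0,0.75,0,0,0,0,0,0,0.8,0,0,0,0,0,0,1,0,0,0,0,0,0,1,0,0,0,0,0,0,1,0,0,0,0,0,0,1]
}}

```text
time_s: 5.8
tcp_pos: [0.5479, -0.0361, 0.0822]
ee_rot: [[0.199, -0.98, 0.001], [-0.98, -0.199, -0.0], [0.001, -0.001, -1.0]]
wrist_force: [1.4, -0.1, -0.9]
gripper_width: 0.131
```

```bash
python3 - <<'E'
from h import *
import cv2
s=r.sense();print(s["time_s"],s["tcp_pos"],s["ee_rot"],s["wrist_force"],s["moment"],s["gripper_width"])
im=imaging.capture("scene");cv2.imwrite("pics/s2.png",cv2.resize(im[135:245,180:335],None,fx=5,fy=5,interpolation=cv2.INTER_CUBIC))
E
```

```text
5.8 [ 0.5478923  -0.03608599  0.08221637] [[ 1.99088929e-01 -9.79980404e-01  1.41619566e-03]
 [-9.79981234e-01 -1.99089590e-01 -3.40451264e-04]
 [ 6.15585380e-04 -1.32006509e-03 -9.99998939e-01]] [ 1.35258186 -0.08998536 -0.85314351] [ 0.02299531 -0.18116196 -0.04003321] 0.13113989800334475
```

View pics/s2.png

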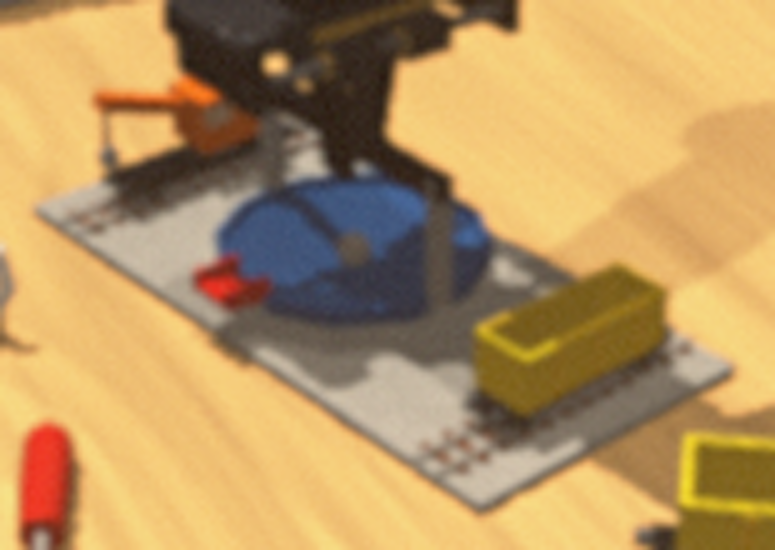

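Call:
{"method": "move_arm", "body": {
  "motion": [0,0,-0.01,0,0,0,1,0,0,-0.03,0,0,0,1,0,0,-0.09,0,0,0,1,0,0,-0.19,0,0,0,1,0,0,-0.34,0,0,0,1,0,0,-0.52,0,0,0,1,0,0,-0.75,0,0,0,1,0,0,-0.99,0,0,0,1,0,0,-1.25,0,0,0,1,0,0,-1.51,0,0,0,1,0,0,-1.75,0,0,0,1,0,0,-1.98,0,0,0,1,0,0,-2.16,0,0,0,1,0,0,-2.31,0,0,0,1,0,0,-2.41,0,0,0,1,0,0,-2.47,0,0,0,1,0,0,-2.5,0,0,0,1,0,0,-2.5,0,0,0,1,0,0,-2.5,0,0,0,1,0,0,-2.5,0,0,0,1]
}}

```text
time_s: 7.52
tcp_pos: [0.5475, -0.0361, 0.1817]
ee_rot: [[0.199, -0.98, 0.0], [-0.98, -0.199, -0.0], [0.001, -0.0, -1.0]]
wrist_force: [0.4, -0.1, -2.9]
gripper_width: 0.134
```

```bash
python3 - <<'E'
from h import *
import cv2
s=r.sense();print(s["time_s"],s["joints"],s["tcp_pos"],s["ee_rot"],s["wrist_force"],s["moment"],s["gripper_width"])
im=imaging.capture("scene");cv2.imwrite("pics/s3.png",cv2.resize(im[105:235,180:335],None,fx=4.5,fy=4.5,interpolation=cv2.INTER_CUBIC))
im=imaging.capture("wrist");cv2.imwrite("pics/w4.png",im)
E
```

```text
7.5167 [ 1.31821574e+01  1.65795450e+01 -1.38996297e+01  3.51965655e-02
 -5.95089445e+01 -1.71776931e+00] [ 0.54746844 -0.03606357  0.18168908] [[ 1.99064158e-01 -9.79986407e-01  3.22690483e-04]
 [-9.79986320e-01 -1.99064294e-01 -4.68089293e-04]
 [ 5.22957297e-04 -2.23052459e-04 -9.99999838e-01]] [ 0.42357364 -0.13490189 -2.92554694] [-0.00436691  0.09901705 -0.0210062 ] 0.13443522884977574
```

View pics/s3.png

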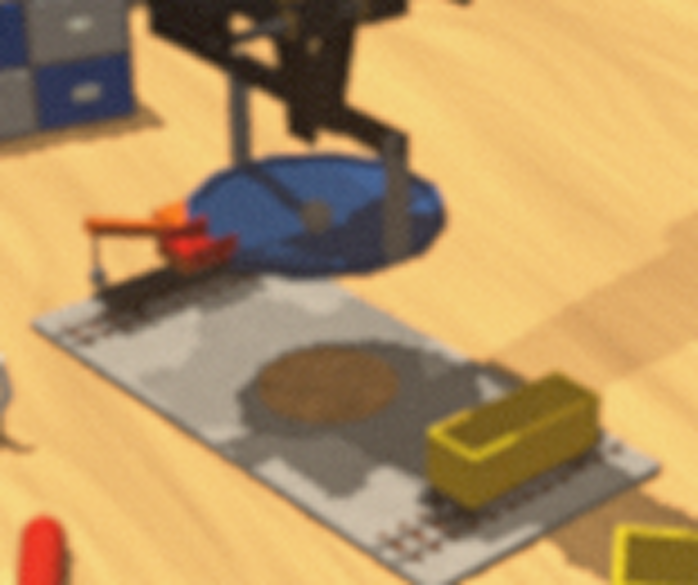

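View pics/w4.png

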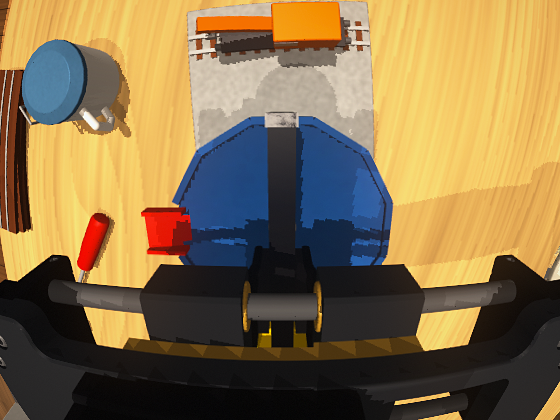

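Call:
{"method": "move_arm", "body": {
  "motion": [0,0,0,0,0,-0.01,1,0,0,0,0,0,-0.07,1,0,0,0,0,0,-0.23,1,0,0,0,0,0,-0.49,1,0,0,0,0,0,-0.86,1,0,0,0,0,0,-1.35,1,0,0,0,0,0,-1.92,1,0,0,0,0,0,-2.56,1,0,0,0,0,0,-3.22,1,0,0,0,0,0,-3.89,1,0,0,0,0,0,-4.53,1,0,0,0,0,0,-5.1,1,0,0,0,0,0,-5.59,1,0,0,0,0,0,-5.96,1,0,0,0,0,0,-6.22,1,0,0,0,0,0,-6.38,1,0,0,0,0,0,-6.44,1,0,0,0,0,0,-6.45,1,0,0,0,0,0,-6.45,1,0,0,0,0,0,-6.45,1]
}}

```text
time_s: 9.28
tcp_pos: [0.5476, -0.0361, 0.1818]
ee_rot: [[0.691, -0.723, 0.001], [-0.723, -0.691, -0.0], [0.001, -0.0, -1.0]]
wrist_force: [0.1, 0.7, -3.9]
gripper_width: 0.132
```

Call:
{"method": "move_arm", "body": {
  "motion": [0,0,0,0,0,-0.01,1,0,0,0,0,0,-0.07,1,0,0,0,0,0,-0.23,1,0,0,0,0,0,-0.49,1,0,0,0,0,0,-0.86,1,0,0,0,0,0,-1.35,1,0,0,0,0,0,-1.92,1,0,0,0,0,0,-2.56,1,0,0,0,0,0,-3.22,1,0,0,0,0,0,-3.89,1,0,0,0,0,0,-4.53,1,0,0,0,0,0,-5.1,1,0,0,0,0,0,-5.59,1,0,0,0,0,0,-5.96,1,0,0,0,0,0,-6.22,1,0,0,0,0,0,-6.38,1,0,0,0,0,0,-6.44,1,0,0,0,0,0,-6.45,1,0,0,0,0,0,-6.45,1,0,0,0,0,0,-6.45,1]
}}

```text
time_s: 10.95
tcp_pos: [0.5476, -0.0361, 0.1818]
ee_rot: [[0.97, -0.242, 0.001], [-0.242, -0.97, -0.0], [0.001, 0.0, -1.0]]
wrist_force: [0.1, -0.4, -3.1]
gripper_width: 0.136
```

Call:
{"method": "move_arm", "body": {
  "motion": [0,0,0,0,0,-0.01,1,0,0,0,0,0,-0.07,1,0,0,0,0,0,-0.23,1,0,0,0,0,0,-0.49,1,0,0,0,0,0,-0.86,1,0,0,0,0,0,-1.35,1,0,0,0,0,0,-1.92,1,0,0,0,0,0,-2.56,1,0,0,0,0,0,-3.22,1,0,0,0,0,0,-3.89,1,0,0,0,0,0,-4.53,1,0,0,0,0,0,-5.1,1,0,0,0,0,0,-5.59,1,0,0,0,0,0,-5.96,1,0,0,0,0,0,-6.22,1,0,0,0,0,0,-6.38,1,0,0,0,0,0,-6.4,1,0,0,0,0,0,-6.4,1,0,0,0,0,0,-6.4,1,0,0,0,0,0,-6.4,1]
}}

```text
time_s: 12.62
tcp_pos: [0.5476, -0.0361, 0.1818]
ee_rot: [[0.951, 0.308, 0.001], [0.308, -0.951, -0.001], [0.0, 0.001, -1.0]]
wrist_force: [0.9, 0.2, -3.7]
gripper_width: 0.131
```

```bash
python3 - <<'E'
from h import *
import cv2
s=r.sense();R=s["ee_rot"];print(s["time_s"],s["joints"],s["tcp_pos"],R,s["wrist_force"],s["gripper_width"],np.degrees(np.arctan2(-R[1,1],-R[0,1])))
p=imaging.camera_params("wrist");np.savez("w5",T=p["world_from_camera"],K=p["intrinsics"])
im=imaging.capture("wrist");cv2.imwrite("pics/w5.png",im)
im=imaging.capture("scene");cv2.imwrite("pics/s5f.png",im);cv2.imwrite("pics/s5.png",cv2.resize(im[105:235,180:335],None,fx=4.5,fy=4.5,interpolation=cv2.INTER_CUBIC))
im=imaging.capture("top");cv2.imwrite("pics/t5.png",cv2.resize(im[180:295,275:440],None,fx=4.8,fy=4.8,interpolation=cv2.INTER_CUBIC))
E
```

```text
12.6167 [ 1.31789649e+01  1.65749778e+01 -1.38892712e+01  4.19063722e-02
 -5.95092597e+01  9.47643071e+01] [ 0.54757102 -0.03610133  0.18181282] [[ 9.51247532e-01  3.08427917e-01  5.93991526e-04]
 [ 3.08428219e-01 -9.51247484e-01 -5.08218035e-04]
 [ 4.08284315e-04  6.66644900e-04 -9.99999694e-01]] [ 0.8789561   0.24731244 -3.67037137] 0.13103435589407778 107.96451910854076
```

View pics/s5.png

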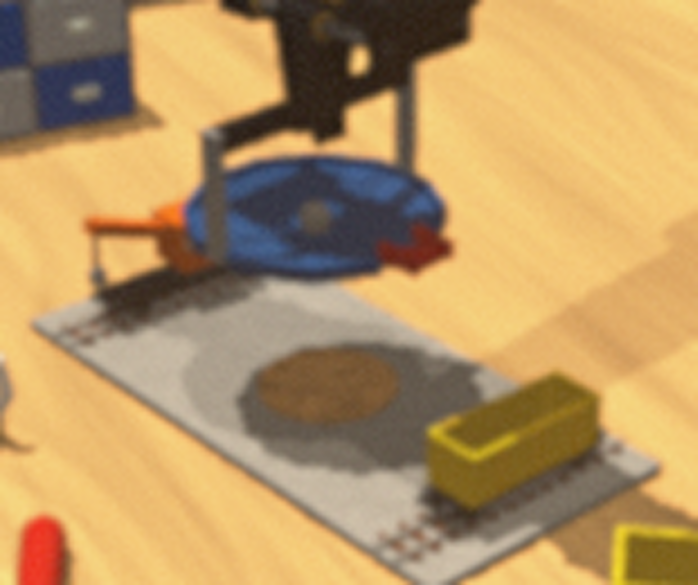

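View pics/w5.png

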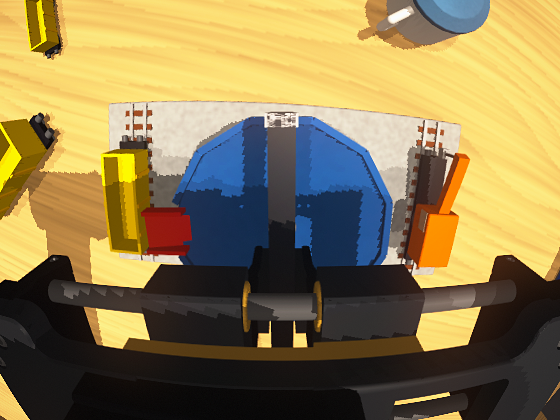

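View pics/t5.png

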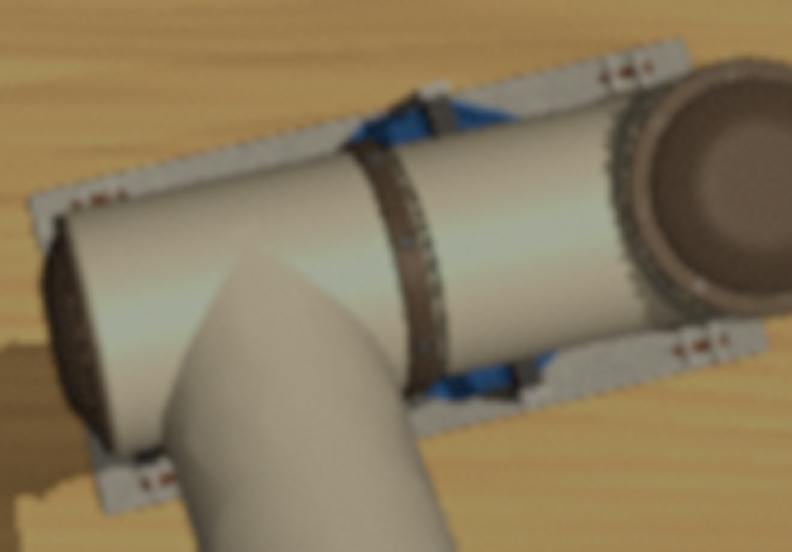

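```bash
python3 - <<'E'
import cv2
im=cv2.imread("pics/w5.png")
cv2.imwrite("pics/w5c.png",cv2.resize(im[90:280,90:310],None,fx=3.1,fy=3.1,interpolation=cv2.INTER_CUBIC))
E
```

```text
(no output)
```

View pics/w5c.png

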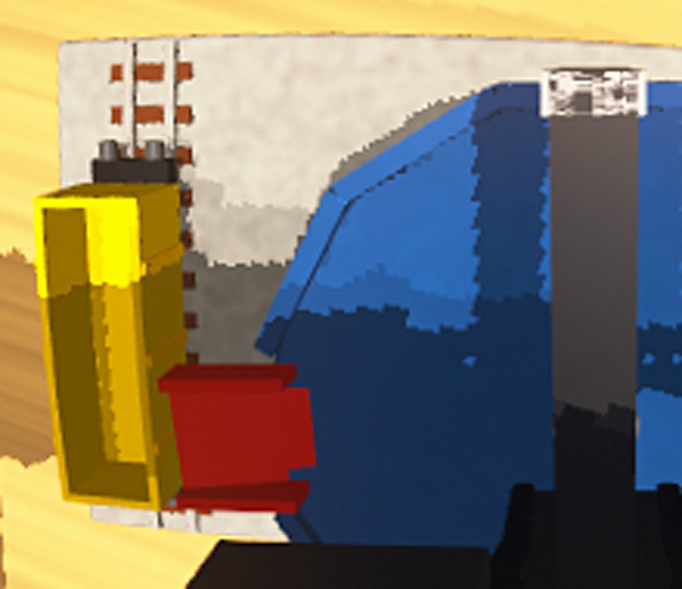

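```bash
python3 - <<'E'
from h import *
np.set_printoptions(precision=4,suppress=True)
ang=lambda d:np.degrees(np.arctan2(d[1],d[0]))
W=lambda X,Y,z: wray("w5.npz",90+(X+.5)/3.1-.5,90+(Y+.5)/3.1-.5,z)
for z in(.058,.063,.068):
    w=[W(*c,z) for c in[(35,200),(138,196),(163,505),(63,498)]];m=np.mean(w,0)
    print(z,m,[np.linalg.norm(w[i]-w[(i+1)%4]) for i in range(4)],ang(w[0]-w[3]),ang(m-np.array([.5476,-.0361,z])))
t=[W(160,375,.139),W(170,500,.139)];m=np.mean(t,0);print("spout",t,m,ang(m-np.array([.5476,-.0361,.139])))
c=[ray("scene",180+x/4.5,105+y/4.5,.011) for x,y in((328,347),(328,424),(257,385),(398,385))];print("pad",np.mean(c[:2],0),np.mean(c[2:],0))
print("ball",ray("scene",180+317/4.5,105+217/4.5,.129))
# expected ball and corner of board
print("bar ends post",W(594,118,.208))
E
```

```text
0.058 [0.4954 0.1167 0.058 ] [np.float64(0.037997151099403506), np.float64(0.10294190559928715), np.float64(0.03954950429009303), np.float64(0.1029690938968256)] 14.32172331460485 108.84282134443116
0.063 [0.4978 0.1145 0.063 ] [np.float64(0.037331082435826904), np.float64(0.10113739195800997), np.float64(0.03885622374917293), np.float64(0.10116410366000163)] 14.321723314604837 108.31447702243138
0.068 [0.5001 0.1123 0.068 ] [np.float64(0.0366650137722504), np.float64(0.09933287831673301), np.float64(0.03816294320825281), np.float64(0.09935911342317766)] 14.321723314604856 107.76693538073464
spout [array([0.5336, 0.0637, 0.139 ]), array([0.5032, 0.0562, 0.139 ])] [0.5184 0.06   0.139 ] 106.91543005766601
pad [ 0.5421 -0.0325  0.011 ] [ 0.5428 -0.0317  0.011 ]
ball [ 0.5473 -0.033   0.129 ]
bar ends post [ 0.6194 -0.0122  0.208 ]
```

Call:
{"method": "move_arm", "body": {
  "motion": [0,0,0,0,0,-0.04,1,0,0,0,0,0,-0.04,1,0,0,0,0,0,-0.04,1,0,0,0,0,0,-0.04,1,0,0,0,0,0,-0.04,1,0,0,0,0,0,-0.04,1,0,0,0,0,0,-0.04,1,0,0,0,0,0,-0.04,1]
}}

```text
time_s: 13.43
tcp_pos: [0.5476, -0.0361, 0.1818]
ee_rot: [[0.95, 0.312, 0.001], [0.312, -0.95, -0.0], [0.0, 0.001, -1.0]]
wrist_force: [0.7, 0.8, -2.7]
gripper_width: 0.131
```

```bash
python3 - <<'E'
from h import *
import cv2
s=r.sense();print(s["time_s"],s["tcp_pos"],s["ee_rot"][:,2],np.abs(s["joint_velocities"]).max(),s["gripper_width"])
im=imaging.capture("scene");cv2.imwrite("pics/s6.png",cv2.resize(im[60:260,150:400],None,fx=3,fy=3,interpolation=cv2.INTER_CUBIC))
E
```

```text
13.4333 [ 0.54756812 -0.03609194  0.18177627] [ 5.04400629e-04 -4.99635052e-04 -9.99999748e-01] 0.08182196156950701 0.13110849755266057
```

View pics/s6.png

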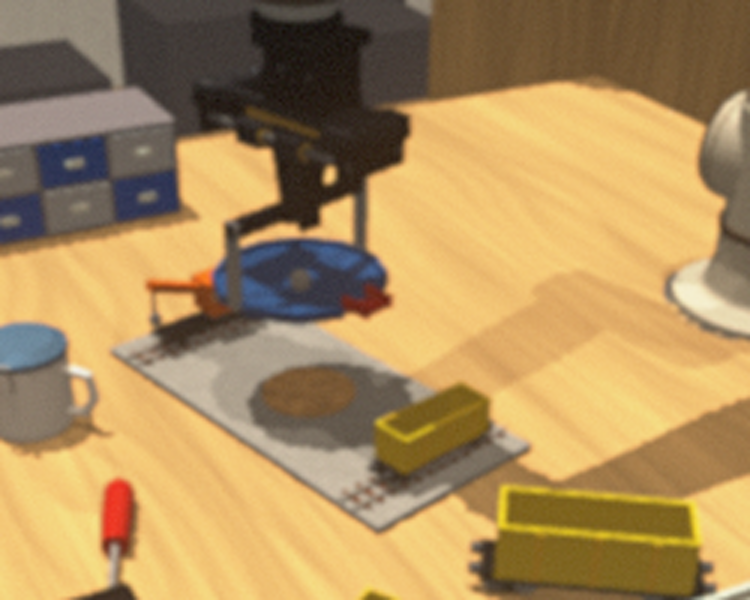

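The picture shows the dish level above the pad, with the ball at about (300,280), the spout at (367,300) towards the wagon, and the wagons untouched.

```bash
python3 -c "
from station import r
print(r.finish_job())"
```

```text
the job is handed in; nothing more can be done
None
```

The dish is up and turned as asked, and I handed the job in at about 13.5 s. I gripped it at the middle of its handle bar, lifted it straight up 99.6 mm, then turned it about 97° over the pad, towards the ballast wagon on the left track.

**Spout direction:** the tool reading puts the spout at about 108.2°, against about 108.3° to the middle of the wagon. The cameras agree less well. The far handle post gave 108.4°, but a rough reading of the spout tip itself gave about 107°.

**Level, ball and stillness:** the tool tilts less than 0.1° and the arm was still. In the last picture the dish looks level, with the ball in its middle. I judged the dish's own level by eye only.

**Surroundings:** both wagons look unmoved in the last pictures. I took no separate measurement of the other objects.

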